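# Clear the scanner and show it the underside of the tin

## Robot

A 6-joint arm with a two-finger parallel gripper is mounted at the origin on a cart in front of the work surface, level with it; the furniture and walls round the work are solid. World frame = base frame: x ahead of the robot, y to its left, z up, the work surface at z = 0. Lengths are in mm, angles in rad, forces in N, time in s.
With the tool pointing down it reaches from about 400 to 925 mm from the base axis. Payload 12.5 kg.
Tool frame: the origin (TCP) lies midway between the tips of the shut fingers; the grasp point (between the pads) lies 19 mm behind it; z points along the fingers, y is the line along which they close (so a half turn about z gives the same grasp; the last joint's range is limited). The gripper opens to 95 mm and grips with 3 to 60 N. Pads are 20 mm wide; open, the fingers measure 119 mm over their backs; the gripper's body (75 mm by 180 mm) begins 59 mm behind the grasp point.
Start: joints at [-1.251, 0.491, 1.559, -0, 1.092, -0.106], TCP at [258.18, -569.201, 214.661] pointing down, gripper open.
Joint ranges: [-3.1, 3.1], [-0.84, 2.19], [0.05, 2.79], [-1.13, 4.28], [0.06, 2.93], [-2.69, 2.69]. Speed limits (rad/s): [2.22, 2.22, 2.79, 3.14, 3.14, 3.14].

## Interface

Orientations are given as [roll, pitch, yaw] about the fixed x, y, z axes, in that order (R = Rz(yaw) Ry(pitch) Rx(roll)).
In Python, from cell import state, viewer, env, models gives the robot as it stands. The module is installed in compiled form; this text tells all that it offers.
- The arm moves only by the tool arm_command, never from a script. Its argument "rows" is a list of rows, each a list of 2 entries, a list of its own where there are three numbers: the shift along the tool's x, y, z normalised to -1 to 1, where 1 is 0.25 m, then the turn about the tool's z normalised to -1 to 1, where 1 is pi rad. A call has exactly 5 rows; each row shifts and turns the commanded pose from where the row before left it, along the tool's axes as they then stand; what a row does not reach is not made up. A row lasts 1/10 s, in which the tool goes at most 50 mm and 8.59 degrees, less where a joint would pass 70% of its speed; a pose out of reach is approached as far as the arm can. A call with a number of a shift or a turn outside -1 to 1 is refused whole. A call with a gripper value outside its range is refused whole. "claw" is the opening, from 0 (shut) to 1 (fully open), set as the call begins (left out, the last holds). The fingers move at their own pace and stop on an object; the grip force is fixed at half the most. Time passes only in rows, so rows that do not move let the fingers close, or fill a call up. It gives the time, the measured TCP pose, the force, the opening and the grip force at its end, in the units of the state.
- state(): the state, without advancing time (a new reading comes with each control period).
- viewer.read_camera(name): name is "side" or "top"; returns (picture, depth): 384x512x3 uint8, red, green, blue; 384x512 float32, mm along the optical axis (not along the pixel's ray), 0 where there is no reading.
- viewer.get_calibration(name): a dict with "camera_matrix" (3x3 intrinsics, pixels), "world_to_cam" (4x4, takes a point from world to camera coordinates). Camera axes: x right, y up, looking along -z (the intrinsics and any distortion apply to the point x, -y, -z); pixel columns grow to the right and rows downward; lengths in mm; the calibration is good to about 2 mm. A picture is of the moment at which its call begins. get_calibration takes no time and is no camera call.
- env.job_done(): hands the job in; it is judged then, once.
Trained networks look in the newest picture that a camera, given by its name, has taken for a name from the list of things; names that differ only in an ending like _2 or _b are one class to them, and where a whole thing is asked for, a point or a joint stands for the part that bears it (a point fixed in the world has none). Each returns a list of dicts, best first, with "confidence" (0 to 1); they miss things now and then, are a little off and sometimes report something else, mostly with a low value. They report only what shows in the picture. A call takes as long as a camera call. They do not tell look-alikes from the thing itself.
- models.search_frame(camera, label): "position" ([x, y, z] in mm, in world coordinates, good to about 4 mm: the middle of the surface that is visible of it).
- models.mark_of(camera, label): "position" ([x, y, z] in mm, in world coordinates, good to about 4 mm: a listed point, or the origin of a listed thing).
The state is a dict: "t": time; "joints": joint angles; "qvel": joint speeds; "tau": joint torques, N m; "eef_pos": TCP position; "tcp_rot": TCP orientation; "ft_force": force on the tool from outside, world axes, zero at the start; "moment": the same for the moment, N m; "opening": opening from 0.0 (shut) to 1.0 (fully open); "grip_force": force on a finger pad.
Only numpy, scipy, OpenCV 4.12 (cv2) and the standard library are available. Lean on these libraries where they do the work, as an engineer would, in place of code of your own. Each camera call takes 0.05 s, during which the arm holds its last target. There are 200 camera calls.

## Task

We are checking stock: the red-lidded spice jar standing in front of the code scanner is done, so first stand it upright on the narrow wooden riser and let go of it. Then pick up the small green tin and hold it in the air with its bottom facing the scanner's sloping glass, square to the glass, centred on the red cross and about 6 cm off it, without touching the scanner. Finish holding the tin still there; do not put it down, and leave the salt shaker, egg cup and coffee capsule where they are.

Things in the scene. Friction and masses are not known exactly. Their poses are not given: they have to be found in the camera images.
- jar_centre (a point): Spice jar, clear with red lid and pale label, round, 42 mm across (lid 45 mm), 106 mm tall, 0.11 kg (varies), loose; it stands on the worktop in front of the scanner. The point is its centre, 53 mm above its underside; z points up out of its lid.
- riser_top (a point): Fixed narrow wooden bench. The point is the centre of its flat top, 60 mm above the worktop; the top is 56 mm along x and 84 mm along y.
- tin_centre (a point): Small round tin with green label and gold ends, 57 mm across, 72 mm tall, 0.18 kg (varies), loose, standing on the worktop to the right of the riser; it and the salt shaker may swap places. The point is its centre, 36 mm above its underside; z points up out of its top.
- tin_foot (a point): Centre of the tin's flat underside, 36 mm below the tin's centre along its own z.
- glass: Black window of the scanner, 84 mm (along its x, up the slope) by 76 mm (along its y, level), marked with a thin red cross. The origin is the centre of its outer face, about 70 mm above the worktop. z points straight out of the glass: upward and toward the robot, 20 degrees from vertical.
- scanner: Fixed code scanner that carries the glass: a white sloping head 115 x 104 mm on a grey foot, rising to about 0.09 m at its back edge. The origin is under its centre on the worktop; its front is at -x. Wall cupboards hang 0.45 m above the rear of the worktop, reaching further toward the robot the further right: draw the arm back before swinging it sideways.
- riser: The wooden bench itself; the origin is on the worktop under its centre, x across its 56 mm depth, y along its 84 mm length.
- jar: The spice jar; the origin is the centre of its underside.
- tin: The green tin; the origin is the centre of its underside.
- salt_centre (a point): Bystander: salt shaker, clear glass with grey domed top, 44 mm across, 90 mm tall, loose. The point is its centre, 45 mm up.
- eggcup: Bystander: white egg cup, 45 mm across, 58 mm tall, loose. Origin at the centre of its underside.
- capsule: Bystander: gold coffee capsule, 38 mm across, 29 mm tall, loose. Origin at the centre of its underside.
There are look-alikes about, which are no part of the job. What is shaped like the tin but blue or turquoise is not meant.

How it is judged (in metres and radians):
On the way, in this order (a step that is already met when the one before it is completed fails the run):
1. the spice jar stands upright on the riser, let go (x of jar_centre in the frame of riser_top between -0.028 and 0.028 m and y of jar_centre in the frame of riser_top between -0.042 and 0.042 m and z of jar_centre in the frame of riser_top between 0.046 and 0.06 m and angle between jar_centre's own z axis and vertical below 0.1 rad and contact force between jar and riser above 0.2 N and contact force between jar and the fingers below 0.1 N and linear speed of jar below 0.03 m/s), for 0.2 s.
2. the tin is held in the air, its bottom square to the scanner's glass (x of tin_foot in the frame of glass between -0.025 and 0.025 m and y of tin_foot in the frame of glass between -0.025 and 0.025 m and z of tin_foot in the frame of glass between 0.035 and 0.085 m and z of tin_centre in the frame of glass above 0.065 m and angle between the z axis of tin_centre and the z axis of glass, either way round below 0.2 rad and contact force between tin and the fingers above 1 N and contact force between tin and scanner below 0.1 N and contact force between tin and riser below 0.1 N and contact force between tin and jar below 0.1 N and linear speed of tin below 0.03 m/s and angular speed of tin below 0.2 rad/s), for 0.2 s.
At the end, for the whole second after the job is handed in: Tin held still by the fingers only, underside to the glass: its centre within 25 mm sideways of the cross each way, 35 to 85 mm off the glass, axis within 0.2 rad of square to it. The spice jar stands let go on the riser, its centre over the top, tilted under 0.1 rad (all of step 1 and all of step 2); the arm keeps its last pose, push and grip.
It fails at once if a bystander (salt shaker, egg cup, capsule) is moved more than 30 mm (distance of any of salt_centre, eggcup, capsule from where it was at the start of the episode above 0.03 m).
It fails at once if the tin knocks against the scanner (contact force between tin and scanner above 1 N).
It also fails if it takes over 64 s, if anything falls off the work surface, if the arm or the gripper's body presses on something with over 40 N, if the wrist force passes 120 N, or if a joint passes its speed limit or range.

## Working session

There is one attempt and no reset: what is moved stays moved. The work goes in short steps, Python scripts to look and compute and a tool call to move; the robot and the scene stay as the last step left them, time stands still between calls to the robot, and variables do not carry over. Pictures are saved under pics/ and viewed, at most 10 in all, crops included, and the job is handed in when it is done.

Besides the shell and the picture viewer there is one more tool, called by a JSON object that holds its "method" and its "body", one argument or row to a line. arm_command: Moves the arm, as the interface text tells. Scaled input: -1 to 1 covers 0.25 m each way for a shift and pi rad each way for a turn. Its arguments: {"type":"object","properties":{"rows":{"type":"array","items":{"type":"array"}},"claw":{"type":"number"}},"required":["rows"]}

```bash
mkdir -p pics; ls
python3 - <<'E'
from cell import state, viewer, env, models
import cv2
s=state();print({k:s[k] for k in('t','eef_pos','tcp_rot','opening')})
ims=[]
for c in('side','top'):
    p,d=viewer.read_camera(c);ims.append(p);k=viewer.get_calibration(c);print(c,k)
    for l in('jar_centre','riser_top','tin_centre','glass','scanner','salt_centre','eggcup','capsule'):
        print(l,[([round(float(v)) for v in r['position']],round(r['confidence'],2)) for r in models.mark_of(c,l)])
    cv2.imwrite(f'pics/{c}0.png',p[:,:,::-1])
E
```

```text
pics
{'t': 0.0, 'eef_pos': array([ 258.0723877, -568.9601721,  214.0717423]), 'tcp_rot': array([-3.14048119e+00, -1.18169752e-04,  4.25738839e-01]), 'opening': 1.0009563004615751}
side {'camera_matrix': array([[426.95633781,   0.        , 253.70175263],
       [  0.        , 426.95633781, 184.22267211],
       [  0.        ,   0.        ,   1.        ]]), 'world_to_cam': array([[ 9.15184756e-01, -4.02609451e-01, -1.85065610e-02,
        -5.48585620e+02],
       [ 1.69605504e-01,  3.43068684e-01,  9.23871122e-01,
        -6.56112490e+01],
       [-3.65610224e-01, -8.48651582e-01,  3.82256009e-01,
        -1.35107864e+03],
       [ 0.00000000e+00,  0.00000000e+00,  0.00000000e+00,
         1.00000000e+00]])}
jar_centre [([456, 82, 52], 0.67)]
riser_top [([434, -102, 58], 0.53)]
tin_centre [([334, -596, 40], 0.87), ([509, -216, 36], 0.7), ([388, -219, 42], 0.58)]
glass [([396, -215, -2], 0.35)]
scanner [([594, 111, -1], 0.63)]
salt_centre [([424, -346, 46], 0.85)]
eggcup [([507, -509, 0], 0.74)]
capsule []
top {'camera_matrix': array([[413.42480907,   0.        , 250.36597123],
       [  0.        , 413.42480907, 193.26138837],
       [  0.        ,   0.        ,   1.        ]]), 'world_to_cam': array([[ 9.22308064e-03, -9.99953196e-01,  2.92229318e-03,
        -2.06191506e+02],
       [ 9.90949055e-01,  9.53134326e-03,  1.33899681e-01,
        -4.95594754e+02],
       [-1.33921267e-01,  1.66087611e-03,  9.90990583e-01,
        -1.38394488e+03],
       [ 0.00000000e+00,  0.00000000e+00,  0.00000000e+00,
         1.00000000e+00]])}
jar_centre [([462, 84, 58], 0.68)]
riser_top [([437, -102, 60], 0.87)]
tin_centre [([511, -222, 40], 0.78), ([332, -595, 40], 0.69), ([393, -216, 35], 0.65)]
glass [([587, 106, 67], 0.62), ([595, 108, -2], 0.16)]
scanner [([595, 106, 0], 0.83)]
salt_centre [([419, -351, 45], 0.6), ([541, -127, -1], 0.37)]
eggcup [([501, -513, -3], 0.72)]
capsule [([543, -128, 1], 0.38)]
```

View pics/side0.png

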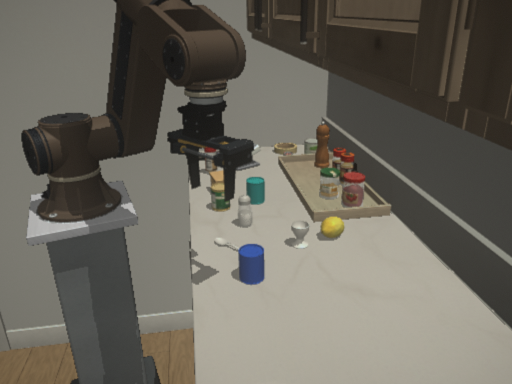

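View pics/top0.png

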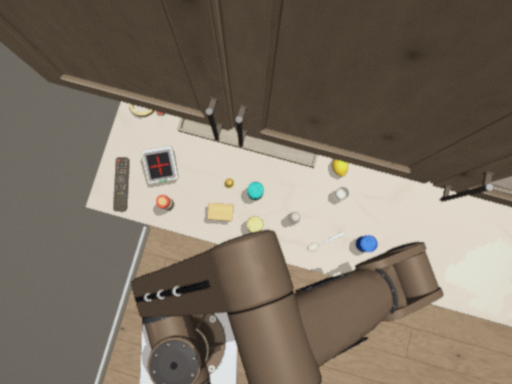

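The side view shows the green tin at about (221,195) with the turquoise look-alike at (256,190). The top view shows the jar (164,202), scanner (160,165), riser (220,212) and the tin's gold lid (255,225). The tool can only point down, so I'll have to pivot the tin in the grip by pushing its foot against the riser's end. Next I'll measure yaws and the cupboard edge.

```bash
cat > h.py <<'E'
from cell import state, viewer, env, models
import numpy as np, cv2
def cloud(c):
    p,d=viewer.read_camera(c);k=viewer.get_calibration(c);K=k['camera_matrix'];T=np.linalg.inv(k['world_to_cam'])
    v,u=np.mgrid[:384,:512];X=(u-K[0,2])/K[0,0]*d;Y=(v-K[1,2])/K[1,1]*d
    P=np.stack([X,-Y,-d],-1)@T[:3,:3].T+T[:3,3];P[d<=0]=np.nan
    return p,P
def plan(x,y,z,yaw):
    "rows units for world target, first shift at the present yaw then turn"
    s=state();e=s['eef_pos'];w=s['tcp_rot'][2];D=np.array([x,y,z])-e
    t=np.array([np.cos(w)*D[0]+np.sin(w)*D[1],np.sin(w)*D[0]-np.cos(w)*D[1],-D[2]])
    dw=-(yaw-w)  # turn about tool z (down)
    print('t',round(s['t'],2),'at',e.round(1),'yaw',round(w,3),'shift units',(t/250).round(3),'turn units',round(dw/np.pi,3))
E
python3 - <<'E'
from h import *
p,P=cloud('top');hsv=cv2.cvtColor(p,cv2.COLOR_RGB2HSV)
print('cupboard edge:')
for u in range(60,480,40):
    col=P[:,u];m=(col[:,2]>380)&(col[:,2]<620)&(col[:,0]>450)
    if m.any():
        i=np.nanargmin(np.where(m,col[:,0],np.nan));print(u,i,col[i].round())
def rect(m,n):
    q=P[m];print(n,len(q),'mean',q.mean(0).round(1),'min',q.min(0).round(),'max',q.max(0).round(),cv2.minAreaRect(q[:,:2].astype(np.float32)))
x,y,z=P[...,0],P[...,1],P[...,2]
near=lambda cx,cy,r:(np.hypot(x-cx,y-cy)<r)
m=near(590,107,75)&(z>30)&(z<130);rect(m,'scanner')
m2=m&(p.max(-1)<70);rect(m2,'black')
q=P[m2];A=np.c_[q[:,:2],np.ones(len(q))];c=np.linalg.lstsq(A,q[:,2],rcond=None)[0];n=np.array([-c[0],-c[1],1]);n/=np.linalg.norm(n);print('normal',n.round(3))
rect(near(590,107,70)&(z>40)&(hsv[...,1]>150)&(p[...,0]>110),'cross')
rect(near(436,-102,55)&(z>52)&(z<68),'riser')
rect(near(391,-217,45)&(z>60)&(z<85),'tin top')
rect(near(459,83,35)&(z>95)&(z<120),'jar top')
rect(near(543,-128,30)&(z>20)&(z<60),'caps')
E
```

```text
cupboard edge:
60 63 [690. 201. 616.]
100 90 [664. 144. 535.]
140 103 [640.  56. 519.]
180 112 [615. -39. 531.]
220 132 [ 575. -129.  512.]
260 138 [ 566. -222.  497.]
300 150 [ 540. -317.  488.]
340 160 [ 516. -410.  491.]
380 171 [ 492. -503.  488.]
420 182 [ 466. -594.  493.]
460 184 [ 451. -651.  561.]
scanner 1061 mean [587.3 105.2  69.3] min [527.  48.  37.] max [652. 164.  92.] ((589.2871704101562, 107.42990112304688), (111.98402404785156, 104.35205078125), 10.06839656829834)
black 333 mean [585.8 107.   71.3] min [546.  67.  52.] max [624. 146.  88.] ((585.1898193359375, 107.65133666992188), (72.53044891357422, 69.71090698242188), 10.789013862609863)
normal [-0.332 -0.057  0.942]
cross 76 mean [584.9 108.   70.4] min [560.  76.  59.] max [611. 138.  86.] ((584.1484375, 106.93505096435547), (42.53656768798828, 46.402652740478516), 51.59251022338867)
riser 412 mean [ 431.4 -101.1   59.4] min [ 403. -144.   52.] max [460. -57.  67.] ((431.8235168457031, -100.53573608398438), (84.28501892089844, 55.88226318359375), 86.36639404296875)
tin top 219 mean [ 391.3 -216.8   69.7] min [ 367. -244.   63.] max [ 417. -191.   79.] ((391.8612976074219, -217.70626831054688), (49.669918060302734, 52.92894744873047), 0.6083308458328247)
jar top 150 mean [458.9  83.8 105.6] min [438.  64.  95.] max [480. 105. 112.] ((458.995849609375, 84.01441955566406), (41.7855339050293, 40.82707214355469), 4.640522003173828)
caps 37 mean [ 537.1 -127.3   26.4] min [ 526. -138.   21.] max [ 549. -117.   33.] ((537.5899658203125, -126.98707580566406), (20.509632110595703, 20.02101707458496), 45.47935485839844)
```

{"method": "arm_command", "body": {
  "rows": [
    [[0.13,-0.138,0],0],
    [[0.13,-0.138,0],0],
    [[0.13,-0.138,0],0],
    [[0.13,-0.138,0],0],
    [[0.13,-0.138,0],0]
  ],
  "claw": 1
}}

```text
t: 1.45
eef_pos: [335.2, -343.3, 214.8]
tcp_rot: [3.141, -0.0, 0.425]
ft_force: [0.6, -0.5, -0.3]
opening: 1.001
grip_force: 0.0
```

{"method": "arm_command", "body": {
  "rows": [
    [[0,0,0],0.045],
    [[0,0,0],0.045],
    [[0,0,0],0.045],
    [[0.04,-0.18,0],0],
    [[0.04,-0.18,0],0]
  ]
}}

```text
t: 1.95
eef_pos: [354.7, -254.4, 214.5]
tcp_rot: [3.142, -0.0, -0.001]
ft_force: [1.3, 0.9, -0.1]
opening: 0.996
grip_force: 0.0
```

{"method": "arm_command", "body": {
  "rows": [
    [[0.04,-0.18,0],0],
    [[0.04,-0.18,0],0],
    [[0.04,-0.18,0],0],
    [[0.04,-0.18,0],0],
    [[0.04,-0.18,0],0]
  ]
}}

```text
t: 2.45
eef_pos: [404.5, -28.1, 214.9]
tcp_rot: [3.141, -0.001, 0.001]
ft_force: [1.5, -0.2, -0.2]
opening: 0.997
grip_force: 0.0
```

```bash
python3 -c "
from h import *
plan(459,84,214,0);print(state()['joints'].round(2))"
```

```text
t 2.45 at [404.5 -28.1 214.9] yaw 0.001 shift units [ 0.219 -0.448  0.004] turn units 0.0
[-0.23  0.18  2.06 -0.    0.9   1.34]
```

{"method": "arm_command", "body": {
  "rows": [
    [[0.073,-0.149,0],0],
    [[0.073,-0.149,0],0],
    [[0.073,-0.15,0],0],
    [[0,0,0],0],
    [[0,0,0],0]
  ]
}}

```text
t: 2.95
eef_pos: [458.8, 82.8, 214.4]
tcp_rot: [3.141, 0.0, 0.004]
ft_force: [0.9, -0.6, 1.1]
opening: 0.998
grip_force: 0.0
```

Run:
```python
from h import *
plan(459,84,46,0)
for c in('side','top'):
    viewer.read_camera(c)
    print([(r['position'],r['confidence']) for r in models.mark_of(c,'jar_centre')])
p,P=cloud('side');cv2.imwrite('pics/a.png',cv2.resize(p[80:260,130:370,::-1],None,fx=3,fy=3))
```

```text
t 2.95 at [458.8  82.8 214.4] yaw 0.004 shift units [ 0.001 -0.005  0.674] turn units 0.001
[([458.8, 82.2, 53.4], 0.78)]
[([462.2, 85.4, 54.7], 0.39)]
```

View pics/a.png

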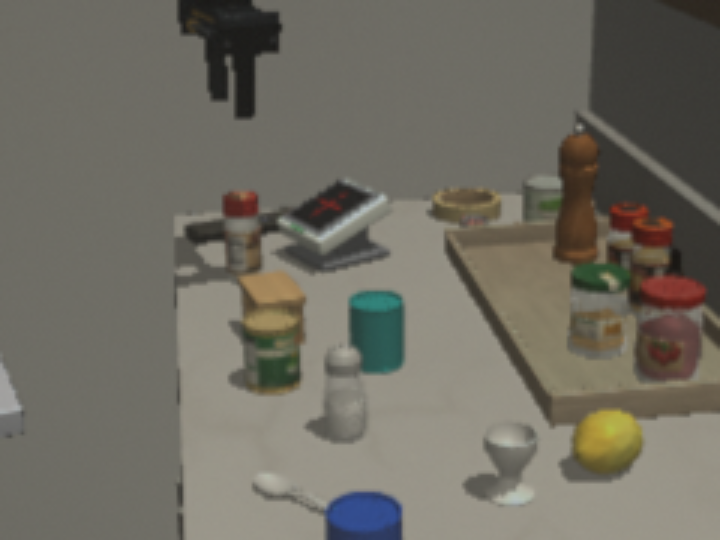

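The crop shows the gripper poised above the jar (240,230), with the green tin at (272,350) just in front of the riser. Descending to grip the jar.

{"method": "arm_command", "body": {
  "rows": [
    [[0,0,0.16],0],
    [[0,0,0.16],0],
    [[0,0,0.16],0],
    [[0,0,0.12],0],
    [[0,0,0.07],0]
  ]
}}

```text
t: 3.7
eef_pos: [458.1, 81.4, 45.2]
tcp_rot: [3.141, 0.002, 0.0]
ft_force: [0.4, 0.2, 0.9]
opening: 0.999
grip_force: 0.0
```

{"method": "arm_command", "body": {
  "rows": [
    [[0,0,0],0],
    [[0,0,0],0],
    [[0,0,0],0],
    [[0,0,0],0],
    [[0,0,0],0]
  ],
  "claw": 0
}}

```text
t: 4.2
eef_pos: [459.3, 82.2, 47.9]
tcp_rot: [3.142, -0.002, 0.002]
ft_force: [-0.1, -0.9, -0.2]
opening: 0.64
grip_force: 0.0
```

{"method": "arm_command", "body": {
  "rows": [
    [[0,0,0],0],
    [[0,0,0],0],
    [[0,0,0],0],
    [[0,0,0],0],
    [[0,0,0],0]
  ]
}}

```text
t: 4.7
eef_pos: [459.1, 82.2, 47.4]
tcp_rot: [3.142, -0.0, 0.002]
ft_force: [-0.1, 0.9, 5.3]
opening: 0.462
grip_force: 30.0
```

{"method": "arm_command", "body": {
  "rows": [
    [[0,0,-0.08],0],
    [[0,0,-0.16],0],
    [[0,0,-0.16],0],
    [[0,0,-0.08],0],
    [[0,0,0],0]
  ]
}}

```text
t: 5.2
eef_pos: [459.9, 82.3, 169.4]
tcp_rot: [-3.142, -0.005, 0.002]
ft_force: [0.3, 0.4, -2.0]
opening: 0.459
grip_force: 30.0
```

{"method": "arm_command", "body": {
  "rows": [
    [[-0.021,0.1,0],0],
    [[-0.021,0.164,0],0],
    [[-0.022,0.17,0],0],
    [[-0.021,0.15,0],0],
    [[-0.021,0.1,0],0]
  ]
}}

```text
t: 5.7
eef_pos: [431.9, -90.7, 165.8]
tcp_rot: [-3.141, 0.002, 0.001]
ft_force: [0.3, 0.1, -0.3]
opening: 0.462
grip_force: 30.0
```

Run:
```python
from h import *
plan(432.5,-88.5,107,0)
p,P=cloud('side');cv2.imwrite('pics/b.png',cv2.resize(p[80:260,130:370,::-1],None,fx=3,fy=3))
for c in('side','top'):
    viewer.read_camera(c)
    for l in('jar_centre','riser_top'): print(l,[(r['position'],r['confidence']) for r in models.mark_of(c,l)])
```

```text
t 5.7 at [431.9 -90.7 165.8] yaw 0.001 shift units [ 0.002 -0.009  0.235] turn units 0.0
jar_centre [([433.4, -93.1, 170.4], 0.53)]
riser_top [([436.3, -100.8, -3.8], 0.18)]
jar_centre []
riser_top [([437.8, -103.5, 58.6], 0.55)]
```

View pics/b.png

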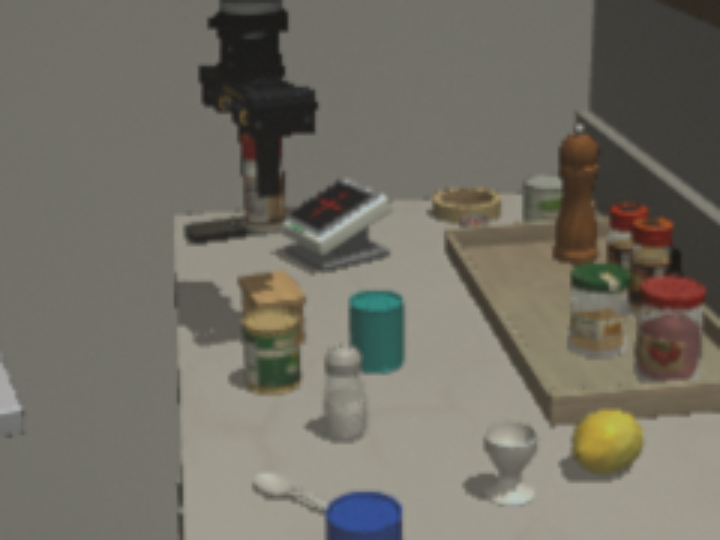

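The jar hangs upright in the gripper at (263,180). Lowering it onto the riser.

{"method": "arm_command", "body": {
  "rows": [
    [[0.006,-0.01,0.09],0],
    [[0,0,0.09],0],
    [[0,0,0.035],0],
    [[0,0,0.008],0],
    [[0,0,0],0]
  ]
}}

```text
t: 6.55
eef_pos: [434.4, -86.0, 111.6]
tcp_rot: [3.142, 0.0, 0.002]
ft_force: [-0.5, 0.3, -1.3]
opening: 0.467
grip_force: 30.0
```

{"method": "arm_command", "body": {
  "rows": [
    [[0,0,0.004],0],
    [[0,0,0.004],0],
    [[0,0,0],0],
    [[0,0,0],0],
    [[0,0,0],0]
  ]
}}

```text
t: 7.05
eef_pos: [434.3, -86.4, 109.5]
tcp_rot: [3.141, -0.0, 0.002]
ft_force: [-0.3, 0.3, -1.2]
opening: 0.466
grip_force: 30.0
```

{"method": "arm_command", "body": {
  "rows": [
    [[0,0,0.004],0],
    [[0,0,0.004],0],
    [[0,0,0.004],0],
    [[0,0,0],0],
    [[0,0,0],0]
  ]
}}

```text
t: 7.55
eef_pos: [434.4, -86.4, 107.2]
tcp_rot: [3.141, -0.001, 0.002]
ft_force: [-4.9, 1.1, 17.2]
opening: 0.464
grip_force: 30.0
```

{"method": "arm_command", "body": {
  "rows": [
    [[0,0,-0.003],0],
    [[0,0,0],0],
    [[0,0,0],0],
    [[0,0,0],0],
    [[0,0,0],0]
  ]
}}

```text
t: 8.05
eef_pos: [434.4, -86.4, 107.3]
tcp_rot: [3.141, -0.0, 0.002]
ft_force: [-1.1, 0.7, 6.5]
opening: 0.465
grip_force: 30.0
```

{"method": "arm_command", "body": {
  "rows": [
    [[0,0,0],0],
    [[0,0,0],0],
    [[0,0,0],0],
    [[0,0,0],0],
    [[0,0,0],0]
  ],
  "claw": 1
}}

```text
t: 8.55
eef_pos: [434.2, -86.3, 107.0]
tcp_rot: [3.142, 0.0, 0.002]
ft_force: [-0.0, -0.2, 0.1]
opening: 0.828
grip_force: 0.0
```

{"method": "arm_command", "body": {
  "rows": [
    [[0,0,0],0],
    [[0,0,0],0],
    [[0,0,-0.05],0],
    [[0,0,-0.15],0],
    [[0,0,-0.2],0]
  ]
}}

```text
t: 9.05
eef_pos: [433.3, -86.0, 207.1]
tcp_rot: [-3.14, 0.004, 0.002]
ft_force: [0.1, -0.3, -0.2]
opening: 0.998
grip_force: 0.0
```

Run:
```python
from h import *
plan(391.5,-217.3,210,0)
p,P=cloud('side');cv2.imwrite('pics/c.png',cv2.resize(p[80:260,130:370,::-1],None,fx=3,fy=3))
print([(r['position'],r['confidence']) for l in('jar_centre','tin_centre') for r in models.mark_of('side',l)])
```

```text
t 9.05 at [433.3 -86.  207.1] yaw 0.002 shift units [-0.168  0.525 -0.012] turn units 0.001
[([432.8, -89.4, 114.3], 0.81), ([332.9, -595.5, 39.5], 0.91), ([389.4, -217.7, 38.8], 0.88), ([508.9, -216.5, 35.1], 0.62)]
```

View pics/c.png

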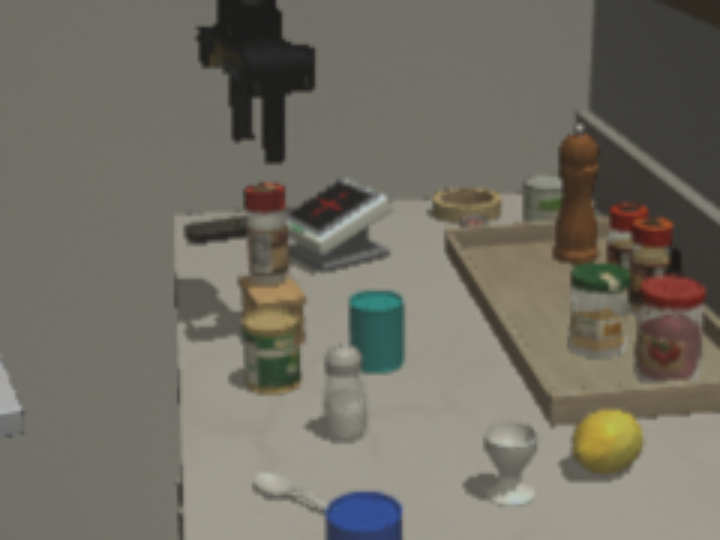

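The jar (267,235) stands upright on the riser, released. Now to the tin: shift, then turn so the fingers close along the riser's x.

{"method": "arm_command", "body": {
  "rows": [
    [[-0.034,0.1,0],0],
    [[-0.034,0.1,0],0],
    [[-0.034,0.11,0],0],
    [[-0.034,0.11,0],0],
    [[-0.034,0.105,0],0]
  ]
}}

```text
t: 9.7
eef_pos: [391.1, -218.4, 206.0]
tcp_rot: [-3.141, 0.001, 0.002]
ft_force: [-0.6, 1.2, -0.1]
opening: 0.999
grip_force: 0.0
```

{"method": "arm_command", "body": {
  "rows": [
    [[0,0,0],-0.047],
    [[0,0,0],-0.047],
    [[0,0,0],-0.047],
    [[0,0,0],-0.047],
    [[0,0,0],-0.047]
  ]
}}

```text
t: 10.2
eef_pos: [391.5, -217.4, 206.0]
tcp_rot: [-3.14, 0.0, 0.746]
ft_force: [-0.1, 0.4, 0.8]
opening: 1.003
grip_force: 0.0
```

{"method": "arm_command", "body": {
  "rows": [
    [[0,0,0],-0.047],
    [[0,0,0],-0.047],
    [[0,0,0],-0.047],
    [[0,0,0],-0.047],
    [[0,0,0],-0.047]
  ]
}}

```text
t: 10.7
eef_pos: [391.5, -217.3, 206.0]
tcp_rot: [-3.14, -0.001, 1.484]
ft_force: [-0.3, 1.2, -0.6]
opening: 1.0
grip_force: 0.0
```

Run:
```python
from h import *
plan(390.5,-217.5,33,1.508)
```

```text
t 10.7 at [ 391.5 -217.3  206. ] yaw 1.484 shift units [-0.001 -0.004  0.692] turn units -0.008
```

{"method": "arm_command", "body": {
  "rows": [
    [[0,0,0.15],-0.008],
    [[0,0,0.17],0],
    [[0,0,0.17],0],
    [[0,0,0.14],0],
    [[0,0,0.062],0]
  ]
}}

```text
t: 11.2
eef_pos: [390.3, -216.5, 30.7]
tcp_rot: [-3.137, -0.003, 1.503]
ft_force: [1.0, -0.2, 0.7]
opening: 1.001
grip_force: 0.0
```

{"method": "arm_command", "body": {
  "rows": [
    [[0,0,0],0],
    [[0,0,0],0],
    [[0,0,0],0],
    [[0,0,0],0],
    [[0,0,0],0]
  ],
  "claw": 0
}}

```text
t: 11.7
eef_pos: [392.2, -217.8, 34.9]
tcp_rot: [3.14, 0.001, 1.503]
ft_force: [-0.0, 0.4, 0.4]
opening: 0.636
grip_force: 0.0
```

{"method": "arm_command", "body": {
  "rows": [
    [[0,0,0],0],
    [[0,0,0],0],
    [[0,0,0],0],
    [[0,0,0],0],
    [[0,0,0],0]
  ]
}}

```text
t: 12.2
eef_pos: [392.3, -217.9, 34.8]
tcp_rot: [3.14, 0.001, 1.503]
ft_force: [-1.1, 1.1, 7.6]
opening: 0.599
grip_force: 30.0
```

{"method": "arm_command", "body": {
  "rows": [
    [[0,0,-0.092],0],
    [[0,0,-0.1],0],
    [[0.04,0.08,0],0],
    [[0.05,0.08,0],0],
    [[0.03,0,0],0]
  ]
}}

```text
t: 12.7
eef_pos: [435.7, -190.2, 82.5]
tcp_rot: [3.14, 0.001, 1.504]
ft_force: [0.4, -0.5, -1.4]
opening: 0.598
grip_force: 30.0
```

```bash
cat >> h.py <<'E'
def axis():
    "tin axis from points of its body near the gripper, both cameras: cylinder fit"
    from scipy.optimize import least_squares
    s=state();e=s['eef_pos'];Q=[]
    for c in('side','top'):
        p,P=cloud(c);hsv=cv2.cvtColor(p,cv2.COLOR_RGB2HSV)
        m=(np.linalg.norm(P-(e+[0,0,0]),axis=-1)<75)&(hsv[...,1]>70)&(p.max(-1)>55)
        print(c,m.sum());q=P[m];Q.append(q)
        cv2.imwrite(f'pics/ax_{c}_{s["t"]:.1f}.png',p[:,:,::-1])
    return Q
E
python3 - <<'E'
from h import *
plan(432,-172,83,1.503)
p,P=cloud('side');cv2.imwrite('pics/d.png',cv2.resize(p[100:230,160:300,::-1],None,fx=4.5,fy=4.5,interpolation=cv2.INTER_CUBIC))
E
```

```text
t 12.7 at [ 435.7 -190.2   82.5] yaw 1.504 shift units [ 0.072 -0.02  -0.002] turn units 0.0
```

View pics/d.png

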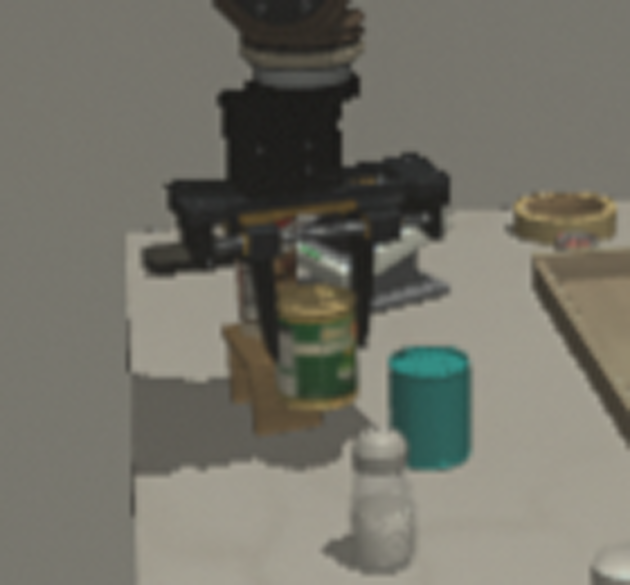

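The tin hangs upright between the fingers at (317,345), short of the riser end at (265,380). Pushing slowly toward the riser.

{"method": "arm_command", "body": {
  "rows": [
    [[0.02,0,0],0],
    [[0.02,0,0],0],
    [[0.015,0,0],0],
    [[0.012,0,0],0],
    [[0.008,0,0],0]
  ]
}}

```text
t: 13.25
eef_pos: [435.1, -171.9, 82.2]
tcp_rot: [3.141, 0.001, 1.504]
ft_force: [-4.5, -10.5, 1.5]
opening: 0.599
grip_force: 30.0
```

{"method": "arm_command", "body": {
  "rows": [
    [[0.006,0,0],0],
    [[0.006,0,0],0],
    [[0.006,0,0],0],
    [[0.006,0,0],0],
    [[0,0,0],0]
  ]
}}

```text
t: 13.75
eef_pos: [436.3, -167.3, 82.8]
tcp_rot: [3.139, 0.003, 1.504]
ft_force: [-3.0, -10.6, 2.7]
opening: 0.599
grip_force: 30.0
```

{"method": "arm_command", "body": {
  "rows": [
    [[0.008,0,0],0],
    [[0.008,0,0],0],
    [[0.008,0,0],0],
    [[0.008,0,0],0],
    [[0,0,0],0]
  ]
}}

```text
t: 14.25
eef_pos: [437.4, -159.5, 83.1]
tcp_rot: [3.138, 0.003, 1.504]
ft_force: [-0.8, -11.9, 6.8]
opening: 0.596
grip_force: 30.0
```

Run:
```python
from h import *
print(state()['eef_pos'],state()['ft_force'])
p,P=cloud('side');cv2.imwrite('pics/e.png',cv2.resize(p[100:230,160:300,::-1],None,fx=4.5,fy=4.5,interpolation=cv2.INTER_CUBIC))
print([(r['position'],r['confidence']) for l in('jar_centre','tin_centre','tin_foot') for r in models.mark_of('side',l)])
```

```text
[ 437.44628764 -159.53900434   83.09830345] [ -0.76743808 -11.86544229   6.75837903]
[([434.1, -90.7, 114.1], 0.54), ([509.0, -216.5, 36.8], 0.84), ([432.4, -98.3, -2.9], 0.69), ([422.1, -347.0, 45.1], 0.69), ([432.5, -169.3, 90.0], 0.61), ([329.4, -591.6, 1.6], 0.95), ([507.2, -215.1, 0.5], 0.92), ([434.2, -102.7, -1.8], 0.67), ([438.0, -168.2, 46.8], 0.65)]
```

View pics/e.png

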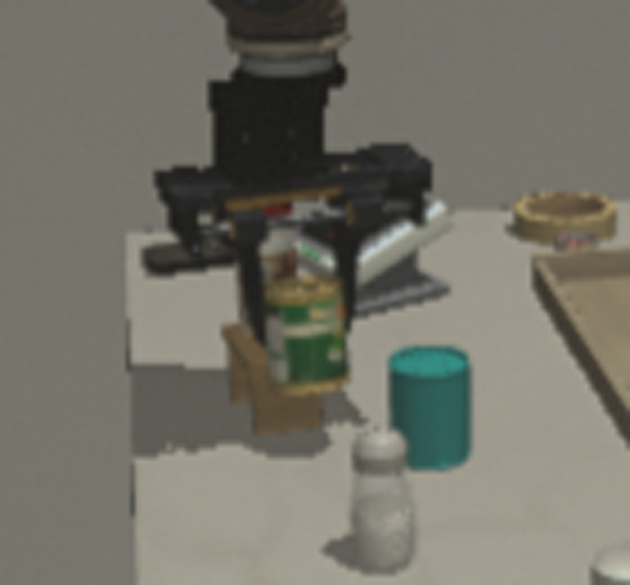

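The tin now sits against the riser edge at (307,335), its lid foreshortened, so it is tilted. I'll measure the tilt with a cylinder fit to the depth points.

```bash
cat >> h.py <<'E'
from scipy.optimize import least_squares
def tilt():
    s=state();e=s['eef_pos'];p,P=cloud('side');hsv=cv2.cvtColor(p,cv2.COLOR_RGB2HSV)
    m=(np.hypot(P[...,0]-e[0],P[...,1]-e[1])<60)&(abs(P[...,2]-e[2])<60)&(hsv[...,1]>60)&(p.max(-1)>50)
    h=hsv[...,0];m&=(h>20)&(h<95);n,L,st,_=cv2.connectedComponentsWithStats(m.astype(np.uint8));k=1+st[1:,4].argmax();m=L==k
    q=P[m];print('n',m.sum(),'box',st[k])
    g=e+[0,0,19]  # pivot on tin axis
    def f(v):
        a=np.array([v[0],v[1],1]);a/=np.linalg.norm(a);r=q-g-[v[2],v[3],0]
        d=np.linalg.norm(np.cross(r,a),axis=1)-28.5;return d
    r=least_squares(f,[0,0,0,0],loss='soft_l1',f_scale=1.5);a=np.r_[r.x[:2],1];a/=np.linalg.norm(a)
    t=(q-g-[r.x[2],r.x[3],0])@a
    print('axis',a.round(3),'tilt',np.arccos(a[2]).round(3),'offset',r.x[2:].round(1),'along-axis 1..99%',np.percentile(t,[1,50,99]).round(1),'rms',np.sqrt(np.mean(np.minimum(abs(r.fun),5)**2)).round(2))
    return a
E
python3 -c "
from h import *
tilt();tilt();print(state()['t'])"
```

```text
n 314 box [218 161  20  27 314]
axis [-0.002  0.125  0.992] tilt 0.126 offset [-1.1 -5.8] along-axis 1..99% [-48.1  -9.8  21. ] rms 2.57
n 321 box [218 161  20  27 321]
axis [0.03  0.126 0.992] tilt 0.13 offset [ 0.2 -5.5] along-axis 1..99% [-48.4  -9.7  20.5] rms 2.47
14.55
```

```bash
sed -i "s/^    r=least_squares.*/    for it in range(4):\n        r=least_squares(f,[0,0,0,0] if it==0 else r.x,loss='soft_l1',f_scale=1.5);a=np.r_[r.x[:2],1];a\/=np.linalg.norm(a);t=(q-g-[r.x[2],r.x[3],0])@a;q=q[(t<13)\&(t>-47)\&(abs(f(r.x))<6)]/" h.py
python3 -c "
from h import *
tilt();tilt();print(state()['t'])"
```

```text
n 320 box [218 161  20  27 320]
axis [-0.004  0.142  0.99 ] tilt 0.142 offset [-0.5 -5.4] along-axis 1..99% [-45.9 -19.5  12.3] rms 1.99
n 323 box [218 161  20  27 323]
axis [-0.003  0.133  0.991] tilt 0.133 offset [-0.4 -5.2] along-axis 1..99% [-46.  -20.6  12.1] rms 1.95
14.65
```

{"method": "arm_command", "body": {
  "rows": [
    [[-0.012,0,0],0],
    [[0,0,-0.022],0],
    [[0,0,-0.022],0],
    [[0.008,0,0],0],
    [[0.006,0,0],0]
  ]
}}

```text
t: 15.15
eef_pos: [436.5, -157.7, 93.6]
tcp_rot: [3.14, 0.002, 1.504]
ft_force: [-1.9, -10.4, 5.1]
opening: 0.597
grip_force: 30.0
```

{"method": "arm_command", "body": {
  "rows": [
    [[0.006,0,0],0],
    [[0.006,0,0],0],
    [[0.006,0,0],0],
    [[0.006,0,0],0],
    [[0,0,0],0]
  ]
}}

```text
t: 15.65
eef_pos: [437.3, -152.0, 93.7]
tcp_rot: [3.139, 0.002, 1.504]
ft_force: [-1.1, -7.2, 4.5]
opening: 0.597
grip_force: 30.0
```

```bash
python3 -c "
from h import *
tilt();tilt();print(state()['eef_pos'])
print([(r['position'],r['confidence']) for l in('jar_centre',) for r in models.mark_of('side',l)])"
```

```text
n 309 box [217 158  20  26 309]
axis [0.005 0.203 0.979] tilt 0.205 offset [-0.6 -8.4] along-axis 1..99% [-46.6 -20.5  11.6] rms 2.18
n 310 box [217 158  20  25 310]
axis [0.026 0.213 0.977] tilt 0.216 offset [-0.2 -7.8] along-axis 1..99% [-46.9 -20.4  12.2] rms 2.1
[ 437.33073858 -152.03544157   93.685709  ]
[([436.4, -88.3, 114.7], 0.45)]
```

{"method": "arm_command", "body": {
  "rows": [
    [[-0.06,0,-0.02],0],
    [[-0.1,0,-0.1],0],
    [[-0.05,0,-0.14],0],
    [[0,0,-0.14],-0.04],
    [[0,0,-0.1],-0.047]
  ]
}}

```text
t: 16.3
eef_pos: [432.8, -204.5, 220.3]
tcp_rot: [3.141, 0.001, 1.781]
ft_force: [0.4, -0.1, -0.5]
opening: 0.598
grip_force: 30.0
```

{"method": "arm_command", "body": {
  "rows": [
    [[0,0,0],-0.047],
    [[0,0,0],-0.047],
    [[0,0,0],-0.047],
    [[0,0,0],-0.047],
    [[0,0,0],-0.047]
  ]
}}

```text
t: 16.8
eef_pos: [432.6, -204.0, 218.2]
tcp_rot: [3.141, -0.001, 2.521]
ft_force: [0.7, -0.2, -1.6]
opening: 0.597
grip_force: 30.0
```

{"method": "arm_command", "body": {
  "rows": [
    [[0,0,0],-0.047],
    [[0,0,0],-0.047],
    [[0,0,0],-0.047],
    [[0,0,0],-0.047],
    [[0,0,0],-0.047]
  ]
}}

```text
t: 17.3
eef_pos: [432.6, -204.0, 218.2]
tcp_rot: [3.141, -0.0, -3.024]
ft_force: [0.9, 0.1, -1.5]
opening: 0.594
grip_force: 30.0
```

Run:
```python
from h import *
tilt();tilt();print(state()['eef_pos'],state()['tcp_rot'],state()['joints'])
p,P=cloud('side');e=state()['eef_pos']
k=viewer.get_calibration('side');c=k['world_to_cam']@np.r_[e,1];K=k['camera_matrix'];u=int(K[0,2]+K[0,0]*c[0]/-c[2]);v=int(K[1,2]-K[1,1]*-c[1]/c[2]*-1) if 0 else int(K[1,2]+K[1,1]*-c[1]/-c[2]);print(u,v)
cv2.imwrite('pics/f.png',cv2.resize(p[v-50:v+50,u-60:u+60,::-1],None,fx=6,fy=6,interpolation=cv2.INTER_CUBIC))
```

```text
n 81 box [220 121  10  13  81]Traceback (most recent call last):
  File "<stdin>", line 2, in <module>
  File "h.py", line 37, in tilt
    print('axis',a.round(3),'tilt',np.arccos(a[2]).round(3),'offset',r.x[2:].round(1),'along-axis 1..99%',np.percentile(t,[1,50,99]).round(1),'rms',np.sqrt(np.mean(np.minimum(abs(r.fun),5)**2)).round(2))
                                                                                                          ~~~~~~~~~~~~~^^^^^^^^^^^^^
    return _quantile_unchecked(
        a, q, axis, out, overwrite_input, method, keepdims, weights)
    return _ureduce(a,
                    func=_quantile_ureduce_func,
    ...<5 lines>...
                    overwrite_input=overwrite_input,
                    method=method)
    r = func(a, **kwargs)
    result = _quantile(arr,
                       quantiles=q,
    ...<2 lines>...
                       out=out,
                       weights=wgt)
    slices_having_nans = np.isnan(arr[-1, ...])
                                  ~~~^^^^^^^^^
IndexError: index -1 is out of bounds for axis 0 with size 0
```

Run:
```python
from h import *
p,P=cloud('side')
cv2.imwrite('pics/f.png',cv2.resize(p[90:190,165:285,::-1],None,fx=6,fy=6,interpolation=cv2.INTER_CUBIC))
```

```text
(no output)
```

View pics/f.png

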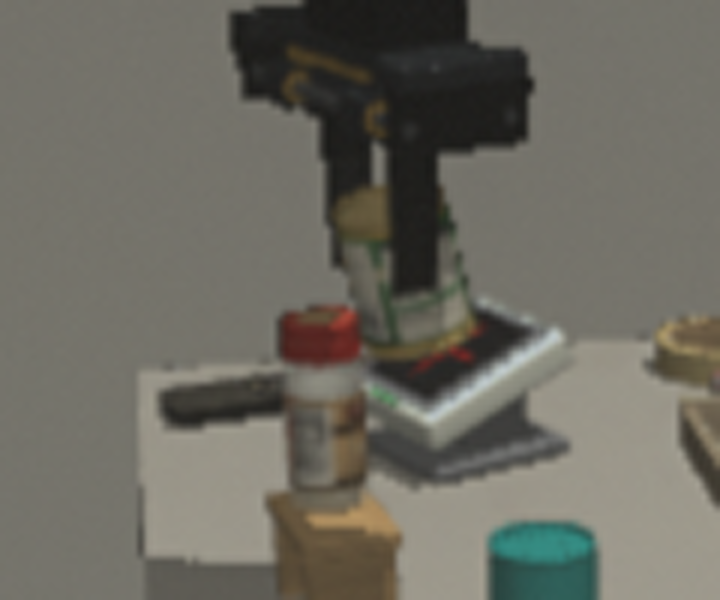

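The crop shows the tin tilted clearly, foot away from the robot: left edge (345,235) to (368,345), which is about 0.22 rad. That is inside the window (0.15–0.55). I'll move to the scanner and re-measure there.

{"method": "arm_command", "body": {
  "rows": [
    [[0,0,-0.11],-0.018],
    [[-0.03,0.12,0],0],
    [[-0.03,0.171,0],0],
    [[-0.03,0.171,0],0],
    [[-0.03,0.171,0],0]
  ]
}}

```text
t: 17.9
eef_pos: [435.7, -41.4, 245.8]
tcp_rot: [3.141, -0.0, -2.979]
ft_force: [0.8, 0.1, -1.6]
opening: 0.598
grip_force: 30.0
```

{"method": "arm_command", "body": {
  "rows": [
    [[-0.03,0.171,0],0],
    [[-0.03,0.171,0],0],
    [[-0.03,0.15,0],0],
    [[-0.03,0.07,0],0],
    [[0,0,0],0]
  ]
}}

```text
t: 18.4
eef_pos: [442.2, 102.7, 245.7]
tcp_rot: [3.141, 0.0, -2.975]
ft_force: [-0.5, -0.7, -2.0]
opening: 0.596
grip_force: 30.0
```

Run:
```python
from h import *
s=state();plan(540,100,175,3.316-2*np.pi);e=s['eef_pos'];print(s['joints'].round(2))
q=[]
for i in range(3):
    p,P=cloud('side');hsv=cv2.cvtColor(p,cv2.COLOR_RGB2HSV)
    m=(np.hypot(P[...,0]-e[0]-15,P[...,1]-e[1])<55)&(P[...,2]<e[2]+45)&(P[...,2]>e[2]-60)
    q.append(P[m&(p.max(-1)>75)])
q=np.vstack(q);print(len(q))
u=np.argwhere(m);print(u.min(0),u.max(0))
g=e+[0,0,19]
def f(v,q=None):
    a=np.array([v[0],v[1],1]);a/=np.linalg.norm(a);r=q-g-[v[2],v[3],0]
    return np.linalg.norm(np.cross(r,a),axis=1)-28.5
x=[-.2,-.03,8,1]
for it in range(6):
    r=least_squares(f,x,loss='soft_l1',f_scale=1.5,kwargs={'q':q});x=r.x;a=np.r_[x[:2],1];a/=np.linalg.norm(a)
    t=(q-g-[x[2],x[3],0])@a;q=q[(t<14)&(abs(f(x,q))<5)];print(len(q),a.round(3),np.arccos(a[2]).round(3),x[2:].round(1),np.percentile(t,[1,99]).round(1),np.std(f(x,q)).round(2))
cv2.imwrite('pics/g.png',cv2.resize(p[60:180,155:285,::-1],None,fx=6,fy=6,interpolation=cv2.INTER_CUBIC)[:600])
```

```text
t 18.4 at [442.2 102.7 245.7] yaw -2.975 shift units [-0.384 -0.075  0.283] turn units -0.002
[ 0.08  0.21  1.92  0.    1.02 -1.66]
562
[ 93 192] [118 212]
457 [-0.125 -0.102  0.987] 0.163 [10.4 -1.7] [-49.4  20.2] 2.26
447 [-0.186 -0.067  0.98 ] 0.199 [ 8.8 -0.6] [-49.3  12.5] 2.04
447 [-0.187 -0.061  0.98 ] 0.198 [ 8.8 -0.4] [-49.4  10.5] 2.04
447 [-0.187 -0.061  0.98 ] 0.198 [ 8.8 -0.4] [-49.4  10.5] 2.04
447 [-0.187 -0.061  0.98 ] 0.198 [ 8.8 -0.4] [-49.4  10.5] 2.04
447 [-0.187 -0.061  0.98 ] 0.198 [ 8.8 -0.4] [-49.4  10.5] 2.04
```

Tilt is about 0.20 rad here, which passes with little margin. I'll add tilt by pressing the tin's raised rim side on the riser's back edge, clear of the jar, which needs a half turn first.

{"method": "arm_command", "body": {
  "rows": [
    [[0,0,0],0.047],
    [[0,0,0],0.047],
    [[0,0,0],0.047],
    [[0,0,0],0.047],
    [[0,0,0],0.047]
  ]
}}

```text
t: 19.05
eef_pos: [442.1, 99.7, 245.6]
tcp_rot: [-3.141, -0.0, 2.562]
ft_force: [0.6, 0.2, -1.8]
opening: 0.597
grip_force: 30.0
```

{"method": "arm_command", "body": {
  "rows": [
    [[0,0,0],0.047],
    [[0,0,0],0.047],
    [[0,0,0],0.047],
    [[0,0,0],0.047],
    [[0,0,0],0.047]
  ]
}}

```text
t: 19.55
eef_pos: [442.1, 99.7, 245.6]
tcp_rot: [-3.141, 0.0, 1.824]
ft_force: [0.3, 0.6, -2.0]
opening: 0.598
grip_force: 30.0
```

{"method": "arm_command", "body": {
  "rows": [
    [[0,0,0],0.047],
    [[0,0,0],0.047],
    [[0,0,0],0.047],
    [[0,0,0],0.047],
    [[0,0,0],0.047]
  ]
}}

```text
t: 20.05
eef_pos: [442.1, 99.7, 245.6]
tcp_rot: [-3.142, 0.0, 1.085]
ft_force: [0.0, 0.0, -1.5]
opening: 0.596
grip_force: 30.0
```

{"method": "arm_command", "body": {
  "rows": [
    [[0,0,0],0.047],
    [[0,0,0],0.047],
    [[0,0,0],0.047],
    [[0,0,0],0.047],
    [[0,0,0],0.047]
  ]
}}

```text
t: 20.55
eef_pos: [442.1, 99.7, 245.6]
tcp_rot: [3.141, 0.0, 0.347]
ft_force: [0.1, 0.8, -1.5]
opening: 0.599
grip_force: 30.0
```

{"method": "arm_command", "body": {
  "rows": [
    [[0,0,0],0.045],
    [[0,0,0],0.045],
    [[0,0,0],0.045],
    [[0,0.1,0],0],
    [[0,0.15,0],0]
  ]
}}

```text
t: 21.05
eef_pos: [437.7, 37.6, 245.6]
tcp_rot: [-3.142, -0.0, -0.069]
ft_force: [1.3, -0.4, -1.2]
opening: 0.597
grip_force: 30.0
```

```bash
python3 -c "
from h import *
plan(500,-133,245,-.063);print(state()['joints'].round(2))"
```

```text
t 21.05 at [437.7  37.6 245.6] yaw -0.069 shift units [0.295 0.664 0.003] turn units -0.002
[-0.06  0.19  1.95  0.    1.01  1.57]
```

{"method": "arm_command", "body": {
  "rows": [
    [[0.059,0.12,0],0],
    [[0.059,0.14,0],0],
    [[0.059,0.14,0],0],
    [[0.059,0.14,0],0],
    [[0.059,0.124,0],0]
  ]
}}

```text
t: 21.55
eef_pos: [499.9, -135.1, 245.7]
tcp_rot: [3.141, 0.0, -0.071]
ft_force: [1.0, 1.0, -1.8]
opening: 0.6
grip_force: 30.0
```

{"method": "arm_command", "body": {
  "rows": [
    [[0,0,0.1],0],
    [[0,0,0.14],0],
    [[0,0,0.14],0],
    [[0,0,0.12],0],
    [[0,0,0.06],0]
  ]
}}

```text
t: 22.05
eef_pos: [498.8, -133.0, 103.4]
tcp_rot: [-3.141, 0.003, -0.071]
ft_force: [-0.2, -0.9, -2.0]
opening: 0.596
grip_force: 30.0
```

Run:
```python
from h import *
plan(500,-133,92,-.063)
p,P=cloud('side');cv2.imwrite('pics/h.png',cv2.resize(p[110:210,175:295,::-1],None,fx=6,fy=6,interpolation=cv2.INTER_CUBIC))
```

```text
t 22.05 at [ 498.8 -133.   103.4] yaw -0.071 shift units [ 0.005 -0.     0.046] turn units -0.003
```

View pics/h.png

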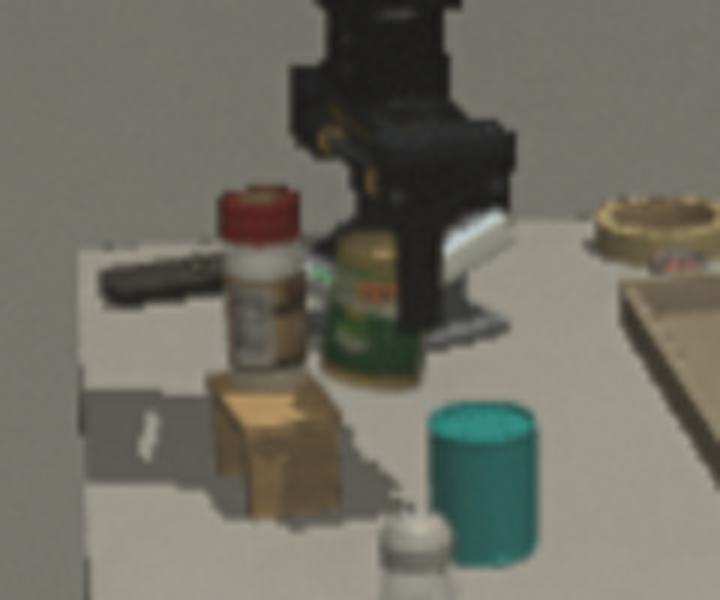

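The tin's raised foot rim at (322,370) is just above the riser's back edge and the jar is clear at (262,300). Pressing down in small steps.

{"method": "arm_command", "body": {
  "rows": [
    [[0,0,0.016],0],
    [[0,0,0.012],0],
    [[0,0,0.008],0],
    [[0,0,0.006],0],
    [[0,0,0.006],0]
  ]
}}

```text
t: 22.6
eef_pos: [500.5, -132.1, 94.0]
tcp_rot: [3.141, -0.001, -0.068]
ft_force: [-0.4, -0.7, -1.3]
opening: 0.596
grip_force: 30.0
```

{"method": "arm_command", "body": {
  "rows": [
    [[0,0,0.004],0],
    [[0,0,0.004],0],
    [[0,0,0.004],0],
    [[0,0,0.004],0],
    [[0,0,0],0]
  ]
}}

```text
t: 23.1
eef_pos: [500.3, -132.0, 89.5]
tcp_rot: [3.142, 0.0, -0.067]
ft_force: [0.5, -0.1, -1.3]
opening: 0.601
grip_force: 30.0
```

{"method": "arm_command", "body": {
  "rows": [
    [[0,0,0.004],0],
    [[0,0,0.004],0],
    [[0,0,0.004],0],
    [[0,0,0.004],0],
    [[0,0,0],0]
  ]
}}

```text
t: 23.6
eef_pos: [501.7, -132.3, 86.8]
tcp_rot: [3.141, -0.004, -0.068]
ft_force: [2.7, 2.1, 11.1]
opening: 0.594
grip_force: 30.0
```

{"method": "arm_command", "body": {
  "rows": [
    [[0,0,0.005],0],
    [[0,0,0.005],0],
    [[0,0,0.005],0],
    [[0,0,0.004],0],
    [[0,0,0],0]
  ]
}}

```text
t: 24.1
eef_pos: [503.8, -132.9, 83.0]
tcp_rot: [3.139, -0.009, -0.068]
ft_force: [9.3, 2.0, 15.6]
opening: 0.601
grip_force: 30.0
```

Run:
```python
from h import *
tilt();tilt();print([(r['position'],r['confidence']) for l in('jar_centre',) for r in models.mark_of('side',l)])
```

```text
n 152 box [229 165  17  15 152]
axis [ 0.295 -0.07   0.953] tilt 0.308 offset [-7.8 -0.7] along-axis 1..99% [-45.6 -25.6  -5.7] rms 2.15
n 155 box [229 165  17  15 155]
axis [ 0.311 -0.099  0.945] tilt 0.333 offset [-7.8 -1.1] along-axis 1..99% [-45.  -25.8  -5.8] rms 2.17
[([434.1, -87.8, 114.8], 0.75)]
```

Tilt is now about 0.32 rad and the jar is undisturbed. Lifting, going back over to the left and turning.

{"method": "arm_command", "body": {
  "rows": [
    [[0.01,0,-0.06],0],
    [[0,0,-0.14],0],
    [[0,0,-0.15],0],
    [[0,0,-0.15],0],
    [[0,0,-0.15],0]
  ]
}}

```text
t: 24.75
eef_pos: [502.5, -132.0, 244.9]
tcp_rot: [3.142, 0.0, -0.067]
ft_force: [0.6, -0.6, -1.1]
opening: 0.601
grip_force: 30.0
```

{"method": "arm_command", "body": {
  "rows": [
    [[-0.06,-0.16,0],0],
    [[-0.06,-0.17,0],0],
    [[-0.06,-0.17,0],0],
    [[-0.06,-0.17,0],0],
    [[-0.06,-0.16,0],0]
  ]
}}

```text
t: 25.25
eef_pos: [441.1, 81.5, 243.4]
tcp_rot: [3.142, -0.0, -0.068]
ft_force: [0.6, -0.1, -1.6]
opening: 0.6
grip_force: 30.0
```

{"method": "arm_command", "body": {
  "rows": [
    [[0,-0.08,0],-0.04],
    [[0,0,0],-0.047],
    [[0,0,0],-0.047],
    [[0,0,0],-0.047],
    [[0,0,0],-0.047]
  ]
}}

```text
t: 25.75
eef_pos: [443.1, 100.0, 243.3]
tcp_rot: [-3.142, 0.0, 0.655]
ft_force: [-0.1, 0.0, -1.6]
opening: 0.597
grip_force: 30.0
```

{"method": "arm_command", "body": {
  "rows": [
    [[0,0,0],-0.047],
    [[0,0,0],-0.047],
    [[0,0,0],-0.047],
    [[0,0,0],-0.047],
    [[0,0,0],-0.047]
  ]
}}

```text
t: 26.25
eef_pos: [443.2, 99.9, 243.3]
tcp_rot: [-3.141, 0.0, 1.393]
ft_force: [-0.1, 0.1, -1.4]
opening: 0.604
grip_force: 30.0
```

{"method": "arm_command", "body": {
  "rows": [
    [[0,0,0],-0.047],
    [[0,0,0],-0.047],
    [[0,0,0],-0.047],
    [[0,0,0],-0.047],
    [[0,0,0],-0.047]
  ]
}}

```text
t: 26.75
eef_pos: [443.1, 99.9, 243.3]
tcp_rot: [-3.141, 0.0, 2.132]
ft_force: [0.1, 0.7, -0.7]
opening: 0.6
grip_force: 30.0
```

{"method": "arm_command", "body": {
  "rows": [
    [[0,0,0],-0.047],
    [[0,0,0],-0.047],
    [[0,0,0],-0.047],
    [[0,0,0],-0.047],
    [[0,0,0],-0.047]
  ]
}}

```text
t: 27.25
eef_pos: [443.2, 99.9, 243.3]
tcp_rot: [-3.141, -0.0, 2.87]
ft_force: [-0.7, 0.1, -2.0]
opening: 0.598
grip_force: 30.0
```

{"method": "arm_command", "body": {
  "rows": [
    [[0,0,0],-0.046],
    [[0,0,0],-0.046],
    [[0,0,0],-0.046],
    [[0,0,0],0],
    [[0,0,0],0]
  ]
}}

```text
t: 27.75
eef_pos: [443.2, 99.9, 243.3]
tcp_rot: [-3.142, -0.0, -2.99]
ft_force: [0.5, -0.4, -1.7]
opening: 0.6
grip_force: 30.0
```

```bash
cat > m.py <<'E'
from h import *
s=state();e=s['eef_pos'];q=[]
for i in range(3):
    p,P=cloud('side')
    m=(np.hypot(P[...,0]-e[0]-15,P[...,1]-e[1])<55)&(P[...,2]<e[2]+45)&(P[...,2]>e[2]-45)
    q.append(P[m&(p.max(-1)>75)])
q=np.vstack(q);g=e+[0,0,19]
def f(v,q=None):
    a=np.array([v[0],v[1],1]);a/=np.linalg.norm(a);r=q-g-[v[2],v[3],0]
    return np.linalg.norm(np.cross(r,a),axis=1)-28.5
x=[-.3,-.05,8,1]
for it in range(6):
    r=least_squares(f,x,loss='soft_l1',f_scale=1.5,kwargs={'q':q});x=r.x;a=np.r_[x[:2],1];a/=np.linalg.norm(a)
    t=(q-g-[x[2],x[3],0])@a;q=q[(t<14)&(abs(f(x,q))<5)]
print(len(q),a.round(3),'off',x[2:].round(1),np.percentile(t,[1,99]).round(1),np.std(f(x,q)).round(2))
n=np.array([-.337,-.059,.94]);n/=np.linalg.norm(n);y=np.array([-np.sin(.178),np.cos(.178),0]);xx=np.cross(y,n)
G=np.array([585.3,107.2,70.5])
for d in (50,54): # foot distance below g along the axis
    F=g+[x[2],x[3],0]-d*a
    print('angle',np.arccos(a@n).round(3),'foot in glass',[(round(float((F-G)@w),1)) for w in(xx,y,n)],'wanted shift',(G+62*n-F).round(1))
D=G+62*n-F;plan(*(e+D),3.316-2*np.pi)
print([(r['position'],r['confidence']) for l in('tin_centre','tin_foot') for r in models.mark_of('side',l) if np.hypot(*(np.array(r['position'])[:2]-e[:2]))<80])
E
python3 m.py
```

```text
435 [-0.264 -0.07   0.962] off [9.5 0.6] [-47.  10.] 1.96
angle 0.077 foot in glass [-61.8, 17.9, 175.4] wanted shift [ 98.5  -0.4 -85.4]
angle 0.077 foot in glass [-62.1, 18.0, 171.4] wanted shift [ 97.4  -0.7 -81.6]
t 27.9 at [443.3  99.9 243.3] yaw -2.989 shift units [-0.385 -0.062  0.326] turn units -0.007
[([449.2, 100.8, 250.2], 0.49), ([468.2, 103.1, 212.2], 0.64)]
```

{"method": "arm_command", "body": {
  "rows": [
    [[-0.077,-0.0125,0],-0.007],
    [[-0.077,-0.0125,0],0],
    [[-0.077,-0.0125,0],0],
    [[-0.077,-0.0125,0],0],
    [[-0.077,-0.0125,0],0]
  ]
}}

```text
t: 28.5
eef_pos: [541.6, 101.1, 243.3]
tcp_rot: [-3.142, -0.0, -2.965]
ft_force: [0.4, -0.4, -1.8]
opening: 0.598
grip_force: 30.0
```

{"method": "arm_command", "body": {
  "rows": [
    [[0,0,0.07],0],
    [[0,0,0.08],0],
    [[0,0,0.08],0],
    [[0,0,0.06],0],
    [[0,0,0.03],0]
  ]
}}

```text
t: 29.0
eef_pos: [540.4, 101.0, 162.0]
tcp_rot: [3.141, -0.002, -2.965]
ft_force: [0.2, 0.4, -1.4]
opening: 0.598
grip_force: 30.0
```

{"method": "arm_command", "body": {
  "rows": [
    [[0,0,0],0],
    [[0,0,0],0],
    [[0,0,0],0],
    [[0,0,0],0],
    [[0,0,0],0]
  ]
}}

```text
t: 29.5
eef_pos: [541.0, 101.1, 163.8]
tcp_rot: [-3.141, 0.001, -2.964]
ft_force: [0.0, 0.0, -2.2]
opening: 0.603
grip_force: 30.0
```

```bash
python3 m.py
python3 - <<'E'
from h import *
p,P=cloud('side');cv2.imwrite('pics/i.png',cv2.resize(p[90:190,165:285,::-1],None,fx=6,fy=6,interpolation=cv2.INTER_CUBIC))
print([(r['position'],r['confidence']) for l in('jar_centre','salt_centre','eggcup') for r in models.mark_of('side',l)])
E
```

```text
373 [-0.272 -0.08   0.959] off [9.1 0.5] [-47.2  12.8] 2.06
angle 0.071 foot in glass [1.7, 2.2, 67.9] wanted shift [ 0.8 -2.  -6.1]
angle 0.071 foot in glass [1.5, 2.4, 63.9] wanted shift [-0.3 -2.4 -2.3]
t 29.65 at [540.9 101.1 163.6] yaw -2.964 shift units [ 0.003 -0.009  0.008] turn units 0.001
[([550.5, 100.2, 173.9], 0.76), ([565.6, 105.2, 131.5], 0.56)]
[([433.9, -84.7, 114.1], 0.58), ([423.7, -349.3, 45.4], 0.7), ([505.7, -508.2, -0.9], 0.64)]
```

View pics/i.png

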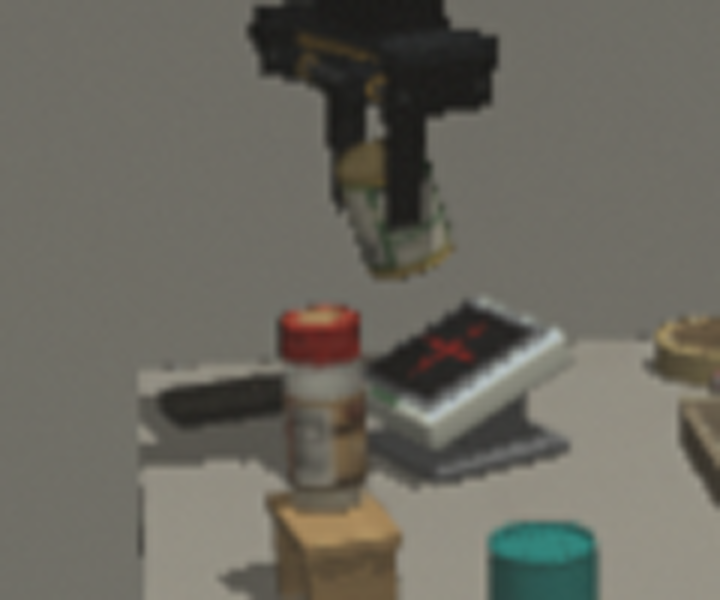

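The tin's foot (410,270) faces the glass cross (450,350), parallel and clear of it, and the jar stands on the riser at (320,410). Handing in.

```bash
python3 -c "
from cell import env
print(env.job_done())"
```

```text
the job is handed in; nothing more can be done
None
```

I handed the job in at about 30 s of the 64 s, but the hand-in returned no verdict. By my last measurements, the jar stands released on the riser, and the tin is held about 64–68 mm off the glass, within 3 mm of the cross and about 0.07 rad from square. The salt shaker and egg cup were still in place; I didn't re-measure the coffee capsule at the end.

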